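# Dip the feed-water tank of an electrolyser test rig

### The arm

A 6-joint arm with a two-finger parallel gripper is mounted at the origin on the work surface. World frame = base frame: x ahead of the robot, y to its left, z up, the work surface at z = 0. Lengths are in m, angles in degrees, forces in N, time in s.
With the tool pointing down it reaches from about 0.35 to 0.875 m from the base axis. Payload 4.2 kg.
Tool frame: the origin (TCP) lies midway between the tips of the shut fingers; the grasp point (between the pads) lies 19 mm behind it; z points along the fingers, y is the line along which they close (so a half turn about z gives the same grasp; the last joint's range is limited). The gripper opens to 87 mm and grips with 3 to 60 N. Pads are 19 mm wide; open, the fingers measure 117 mm over their backs; the gripper's body (75 mm by 190 mm) begins 51 mm behind the grasp point.
Start: joints at [84.832, 22.042, 0.453, 0, -68.411, -14.817], TCP at [0.214, 0.587, 0.223] pointing down, gripper open.
Joint ranges: [-179.83, 179.83], [-69.29, 118.12], [-61.27, 80.66], [-181.25, 117.63], [-171.15, -9.14], [-177.46, 177.46]. Speed limits (degrees/s): [159.86, 159.86, 180, 180, 180, 180].

### API

Orientations are given as a 3x3 rotation matrix whose columns are the frame's x, y, z axes.
In Python, from station import sense, capture, finish_job, silhouettes, landmark_of gives the robot as it stands.
- The arm moves only by the tool step_arm, never from a script. Its arguments are lists of equal length, an entry for each row: "linear": the shift along the tool's x, y, z in mm, a list of three; "delta_rot": the turn, a rotation vector about the tool's x, y, z in rad, a list of three; "grip": the finger opening in mm, from 0 to 87. A call has 1 to 10 rows; each row shifts and turns the commanded pose from where the row before left it, along the tool's axes as they then stand; what a row does not reach is not made up. A row lasts 1/8 s, in which the tool goes at most 62.5 mm and 10.7 degrees, less where a joint would pass 70% of its speed; a pose out of reach is approached as far as the arm can. A call with a gripper value outside its range is refused whole. The fingers move at their own pace and stop on an object; the grip force is fixed at half the most. Time passes only in rows, so rows that do not move let the fingers close. It gives the time, the measured TCP pose, the force, the opening and the grip force at its end, in the units of the state.
- sense(): the state, without advancing time (a new reading comes with each control period).
- capture(name): name is "side" or "top"; returns a dict with "img" (400x640x3 uint8, red, green, blue), "fx", "fy", "cx", "cy" (pixels), "world_to_cam" (4x4, takes a point from world to camera coordinates). Camera axes: x right, y up, looking along -z (the intrinsics and any distortion apply to the point x, -y, -z); pixel columns grow to the right and rows downward; lengths in m; the calibration is good to about 2 mm. A picture is of the moment at which its call begins. There is no depth.
- finish_job(): hands the job in; it is judged then, once.
Trained networks look in the newest picture that a camera, given by its name, has taken for a name from the list of things; names that differ only in an ending like _2 or _b are one class to them, and where a whole thing is asked for, a point or a joint stands for the part that bears it (a point fixed in the world has none). Each returns a list of dicts, best first, with "score" (0 to 1); they miss things now and then, are a little off and sometimes report something else, mostly with a low value. They report only what shows in the picture. A call takes as long as a camera call.
- silhouettes(camera, label): "mask" (400x640 bool, what is visible of it) and "point" ([column, row] in pixels, amid what is visible of it).
- landmark_of(camera, label): "point" ([column, row] in pixels: a listed point, or the origin of a listed thing).
The state is a dict: "time_s": time; "joints": joint angles; "joint_velocities": joint speeds; "effort": joint torques, N m; "tcp_pos": TCP position; "ee_rot": TCP orientation; "wrist_force": force on the tool from outside, world axes, zero at the start; "moment": the same for the moment, N m; "gripper_width": opening from 0.0 (shut) to 1.0 (fully open); "gripper_force": force on a finger pad.
Only numpy, scipy, OpenCV 4.12 (cv2) and the standard library are available. Lean on these libraries where they do the work, as an engineer would, in place of code of your own. Each camera call takes 0.05 s, during which the arm holds its last target. There are 200 camera calls.

### The job

Check the level in the steel feed-water tank: take the orange stopper out of the tank's guide tube and stand it upright, fully home, in the orange ring on the white stand. Then take the gauge rod out of its holder, dip it gently down the guide tube until its brass collar stops on the tube's mouth, draw it out again and finish while still holding the rod still and level (lying flat in the air) for reading, higher than the mouth of the tube and clear of everything around it. Keep your fingers on the rod's blue handle, never on the white stem below the collar, and leave the bottle, the cartridge and the wrench alone.

Things in the scene. Friction and masses are not known exactly. Their poses are not given: they have to be found in the camera images.
- tank: fixed steel box 130 x 180 mm (x, y), lid 110 mm above the bench, overhanging 5 mm; origin at the centre of its underside, z up, y along its long side. On the lid at y -45 mm stands the guide tube, 40 mm tall; at y +45 mm a black screw cap, 52 mm diameter, 18 mm high. A low pump (up to 90 mm high with its pipe) stands on its +x side, reaching to x +157 mm
- tube_mouth (a point): centre of the guide tube's open mouth, 150 mm above the bench; the tube is upright, 22 mm outside and 16 mm inside diameter, free to 140 mm deep, its plain rim 3 mm wide. At the start the stopper is in it
- stopper_grip (a point): loose orange stopper, about 30 g: the point half-way up its round grip (24 mm diameter, 36 mm tall). Below the grip a round shank of 13 mm diameter goes 28 mm down, tapered at its foot; z of its frame runs along it from the shank to the top of the grip. It is loose in the tube and lifts straight out
- stopper_seat (a point): the stopper's shoulder: centre of the underside of its grip, 18 mm below stopper_grip; the shoulder lies on the rim of the tube, or of the ring, when it is fully home
- stand: fixed white block 75 x 200 mm (x, y) and 30 mm high; origin at the centre of its underside on the bench, z up, y along its long side. At y +60 mm a grey holder tube (22 mm outside, 16 mm inside, its rim 150 mm above the bench) in which the gauge rod hangs by its collar; at y -60 mm the empty orange ring for the stopper
- ring_mouth (a point): centre of the mouth of the orange ring on the stand, 45 mm above the bench; 22 mm outside and 16 mm inside diameter, the ring stands 15 mm above the block, its bore is 40 mm deep
- gauge: loose round gauge rod, 50 to 115 g; origin at the centre of its collar's underside, z along the rod from tip to handle. Brass collar 28 mm diameter (z 0 to 6 mm); blue handle 20 mm diameter (z 6 to 66 mm); white stem 10 mm diameter with scale rings, tapered tip at z -135 mm. At the start it hangs upright in the grey holder tube by its collar, 3 mm loose all round, and lifts straight out
- gauge_handle (a point): middle of the gauge rod's blue handle, 36 mm above the underside of the collar
- gauge_collar (a point): centre of the underside of the gauge rod's collar, which comes to lie on the tube's rim
- gauge_tip (a point): lower end of the gauge rod's white stem, 135 mm below the underside of the collar
- sample_bottle: bystander: amber bottle with white cap, 52 mm diameter, 115 mm tall; origin at the centre of its underside
- cartridge: bystander: upright drying cartridge, blue and orange with aluminium ends, 40 mm diameter, 124 mm tall; origin at the centre of its underside
- wrench: bystander: steel wrench, 160 mm long, lying flat on the bench

How it is judged:
By the outcome, as a careful person would: the job done as asked, in the order asked, and still so for the second after the job is handed in, while the arm keeps its last pose, push and grip.
It also fails if it takes over 62 s, if anything falls off the work surface, if the arm or the gripper's body presses on something with over 40 N, if the wrist force passes 120 N, or if a joint passes its speed limit or range.

## Working session

There is one attempt and no reset: what is moved stays moved. The work goes in short steps, Python scripts to look and compute and a tool call to move; the robot and the scene stay as the last step left them, time stands still between calls to the robot, and variables do not carry over. Pictures are saved under pics/ and viewed, at most 10 in all, crops included, and the job is handed in when it is done.

Besides the shell and the picture viewer there is one more tool, called after "Request:" as name(argument=value, ...), one argument or row to a line, values as JSON. step_arm: Moves the arm, as the interface text tells. Its arguments: {"type":"object","properties":{"linear":{"type":"array"},"delta_rot":{"type":"array"},"grip":{"type":"array"}},"required":["linear","delta_rot","grip"]}

```bash
mkdir -p pics
cat > h.py <<'E'
import numpy as np, cv2
from station import *
def cams():
    return {n:capture(n) for n in("side","top")}
def ray(c,p):
    M=np.array(c["world_to_cam"]);R=M[:3,:3];t=M[:3,3]
    d=np.array([(p[0]-c["cx"])/c["fx"],-(p[1]-c["cy"])/c["fy"],-1.])
    d=R.T@d;return -R.T@t,d/np.linalg.norm(d)
def tri(rays):
    A=np.zeros((3,3));b=np.zeros(3)
    for o,d in rays:
        P=np.eye(3)-np.outer(d,d);A+=P;b+=P@o
    x=np.linalg.solve(A,b)
    return x,[round(1e3*np.linalg.norm((np.eye(3)-np.outer(d,d))@(x-o)),1) for o,d in rays]
def atz(c,p,z):
    o,d=ray(c,p);return o+d*(z-o[2])/d[2]
def proj(c,X):
    M=np.array(c["world_to_cam"]);q=M[:3,:3]@np.array(X)+M[:3,3]
    return c["cx"]+c["fx"]*q[0]/-q[2],c["cy"]+c["fy"]*q[1]/q[2]
E
python3 - <<'E'
from h import *
np.set_printoptions(precision=4,suppress=True)
C=cams()
for n in C:
    c=C[n];print(n,c.keys(),c["fx"],c["cx"],c["cy"]);print(np.array(c["world_to_cam"]))
    cv2.imwrite(f"pics/{n}0.png",c["img"][:,:,::-1])
for l in ["tube_mouth","stopper_grip","stopper_seat","ring_mouth","gauge_handle","gauge_collar","tank","stand","sample_bottle","cartridge","wrench"]:
    r=[]
    for n in C:
        L=landmark_of(n,l)
        print(l,n,[(np.round(k["point"],1),round(k["score"],2)) for k in L[:2]])
        if L: r.append(ray(C[n],L[0]["point"]))
    if len(r)==2: print("   ",*tri(r))
s=sense();print(s)
E
```

```text
side dict_keys(['img', 'fx', 'fy', 'cx', 'cy', 'world_to_cam']) 492.2018269199121 308.561974065205 197.73251509979713
[[-0.9885 -0.1513 -0.0077  0.5804]
 [ 0.0801 -0.5651  0.8211 -0.1422]
 [-0.1286  0.811   0.5707 -1.3916]
 [ 0.      0.      0.      1.    ]]
top dict_keys(['img', 'fx', 'fy', 'cx', 'cy', 'world_to_cam']) 459.0179911911781 323.0624631622132 197.88825406388176
[[-0.0062 -1.     -0.0004 -0.0013]
 [ 0.9965 -0.0062  0.0832 -0.605 ]
 [-0.0832  0.0001  0.9965 -1.6444]
 [ 0.      0.      0.      1.    ]]
tube_mouth side [(array([325.9, 143.1]), 0.87)]
tube_mouth top [(array([409.7, 203.2]), 0.96)]
    [ 0.575  -0.2996  0.1318] [np.float64(1.1), np.float64(1.1)]
stopper_grip side [(array([331.2, 136.3]), 0.51), (array([330.7, 186.2]), 0.3)]
stopper_grip top []
stopper_seat side [(array([324.8, 143.4]), 0.67)]
stopper_seat top [(array([231.8, 234.3]), 0.53), (array([402.9, 206.7]), 0.46)]
    [0.4924 0.2473 0.4301] [np.float64(19.7), np.float64(19.7)]
ring_mouth side [(array([318.3, 261. ]), 0.75), (array([356.9, 374.5]), 0.61)]
ring_mouth top [(array([274.3, 222.5]), 0.57)]
  
[... 1053 characters left out ...]
6, 157.4]), 0.48)]
wrench top [(array([450.1, 243.7]), 0.46)]
    [ 0.4306 -0.4722 -0.0103] [np.float64(5.1), np.float64(5.1)]
{'time_s': 1.2, 'joints': array([ 84.8322,  22.044 ,   0.453 ,  -0.0009, -68.4107, -14.8183]), 'joint_velocities': array([ 0.0244, -0.0473,  0.0499, -0.046 ,  0.01  , -0.0469]), 'effort': array([  0.0008, -39.0481,  18.7622,   4.2242,   0.0155,  -0.    ]), 'tcp_pos': array([0.2136, 0.5874, 0.2225]), 'ee_rot': array([[ 0.9398, -0.3418, -0.    ],
       [-0.3418, -0.9398, -0.    ],
       [-0.    ,  0.    , -1.    ]]), 'wrist_force': array([ 0.585 ,  0.8263, -0.0439]), 'moment': array([0.0106, 0.0783, 0.0094]), 'gripper_force': 0.0, 'gripper_width': 0.9996890623484787}
```

View pics/side0.png

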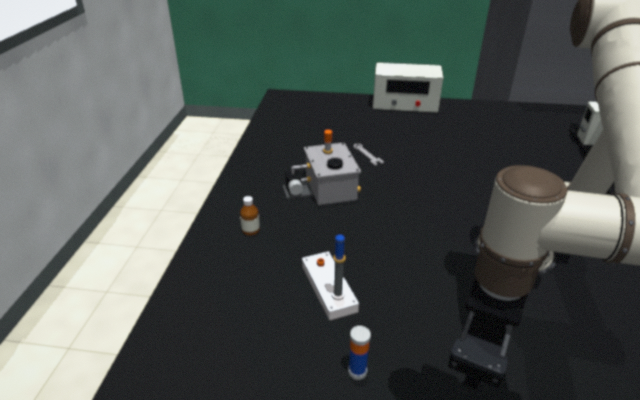

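View pics/top0.png

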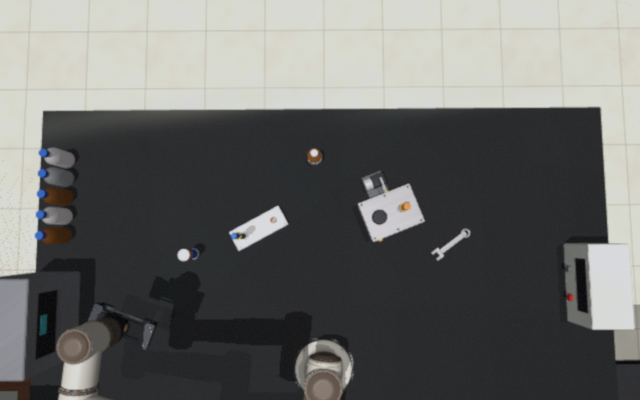

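```bash
cat >> h.py <<'E'
from scipy.optimize import least_squares
def colmask(img,kind):
    h=cv2.cvtColor(img,cv2.COLOR_RGB2HSV).astype(int)
    H,S,V=h[...,0],h[...,1],h[...,2]
    if kind=="orange": return ((H<14)|(H>175))&(S>140)&(V>90)
    if kind=="blue": return (H>100)&(H<130)&(S>140)&(V>50)
def blob(img,kind,near,rad=14):
    m=colmask(img,kind);yy,xx=np.mgrid[:400,:640]
    m&=np.hypot(xx-near[0],yy-near[1])<rad
    n=m.sum()
    return (np.array([xx[m].mean(),yy[m].mean()]) if n else None),n
def cylc(c,x,y,z0,z1,r):
    a=np.linspace(0,2*np.pi,24,endpoint=False)
    P=np.array([proj(c,(x+r*np.cos(t),y+r*np.sin(t),z)) for z in(z0,z1) for t in a],np.float32)*1.0
    m=cv2.moments(cv2.convexHull(P));return np.array([m["m10"],m["m01"]])/m["m00"]
def fitcyl(pairs,z0,z1,r,g):
    f=lambda p:np.concatenate([cylc(c,p[0],p[1],z0,z1,r)-b for c,b in pairs])
    s=least_squares(f,g,diff_step=1e-3);return s.x,s.fun
E
python3 - <<'E'
from h import *
np.set_printoptions(precision=4,suppress=True)
C=cams()
for nm,kind,z0,z1,r,g,near in [("stopper","orange",.15,.186,.012,(.57,-.3),{"side":(328,135),"top":(406,207)}),
 ("ring","orange",.030,.045,.011,(.53,.17),{"side":(321,262),"top":(274,219)}),
 ("gauge","blue",.156,.216,.010,(.47,.28),{"side":(340,245),"top":(235,236)})]:
    pr=[]
    for n in C:
        b,k=blob(C[n]["img"],kind,near[n]);print(nm,n,b,k)
        if b is not None: pr.append((C[n],b))
    print(*fitcyl(pr,z0,z1,r,g))
    for p in pr: print("   only",fitcyl([p],z0,z1,r,g)[0])
# stand & tank outline, top
c=C["top"];V=c["img"].max(2)
for nm,roi,z,l in [("stand",(222,200,295,255),.03,"stand"),("tank",(350,175,430,250),.11,"tank")]:
    S=silhouettes("top",l);m=S[0]["mask"].astype(np.uint8)
    k,_=cv2.findContours(m,0,1);k=max(k,key=cv2.contourArea)
    q=cv2.boxPoints(cv2.minAreaRect(k));print(nm,S[0]["score"],q.round(0).tolist(),np.array([atz(c,p,z)[:2] for p in q]))
c=C["side"]["img"];a=cv2.resize(c[110:310,230:400],None,fx=3,fy=3,interpolation=cv2.INTER_CUBIC)
t=cv2.resize(C["top"]["img"][170:260,215:435],None,fx=3.3,fy=3.3,interpolation=cv2.INTER_CUBIC)
cv2.imwrite("pics/side1.png",a[:,:,::-1]);cv2.imwrite("pics/top1.png",t[:,:,::-1])
E
```

```text
stopper side [327.9024 134.6707] 82
stopper top [402.8333 207.1667] 6
[ 0.5629 -0.2733] [ 0.5213  2.5821  1.1669 -0.7287]
   only [ 0.5667 -0.2909]
   only [ 0.5605 -0.2694]
ring side [320.3214 261.6786] 28
ring top None 0
[0.5287 0.1756] [-0. -0.]
   only [0.5287 0.1756]
gauge side [339.2488 244.7562] 201
gauge top [234.12 235.72] 25
[0.4715 0.2812] [ 0.3153  1.5054  1.3437 -0.6367]
   only [0.4727 0.2761]
   only [0.4695 0.2856]
stand 0.89 [[229.0, 232.0], [279.0, 205.0], [289.0, 224.0], [239.0, 251.0]] [[0.4845 0.3341]
 [0.5801 0.1549]
 [0.5111 0.1178]
 [0.4161 0.2965]]
tank 0.67 [[348.0, 183.0], [400.0, 162.0], [425.0, 221.0], [373.0, 243.0]] [[ 0.6485 -0.0919]
 [ 0.7227 -0.2744]
 [ 0.5144 -0.3549]
 [ 0.4419 -0.1741]]
```

View pics/top1.png

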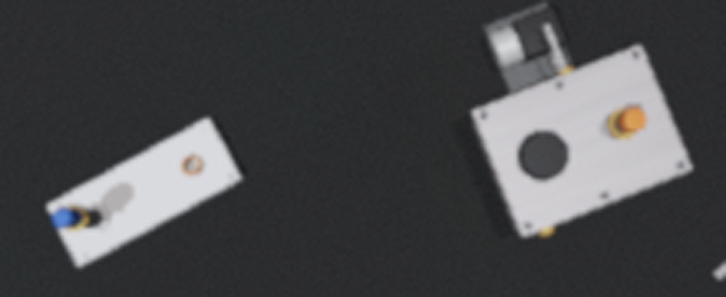

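```bash
sed -i 's/return ((H<14)|(H>175))&(S>140)&(V>90)/return ((H<17)|(H>175))\&(S>100)\&(V>90)/' h.py
python3 - <<'E'
from h import *
np.set_printoptions(precision=4,suppress=True)
C=cams()
for nm,kind,z0,z1,r,g,near in [("stopper","orange",.15,.186,.012,(.57,-.3),{"side":(328,135),"top":(406,206)}),
 ("ring","orange",.030,.045,.011,(.53,.17),{"side":(321,262),"top":(273,219)})]:
    pr=[]
    for n in C:
        b,k=blob(C[n]["img"],kind,near[n],9);print(nm,n,b,k)
        if b is not None: pr.append((C[n],b))
    print(*fitcyl(pr,z0,z1,r,g))
    for p in pr: print("   only",fitcyl([p],z0,z1,r,g)[0])
c=C["top"];i=c["img"].astype(int);m=((i.min(2)>110)).astype(np.uint8);m[:175]=0;m[250:]=0;m[:,:355]=0;m[:,430:]=0
k,_=cv2.findContours(m,0,1);k=max(k,key=cv2.contourArea);q=cv2.boxPoints(cv2.minAreaRect(k))
W=np.array([atz(c,p,.11)[:2] for p in q]);print(q,W,W.mean(0),np.linalg.norm(W[1]-W[0]),np.linalg.norm(W[2]-W[1]))
E
```

```text
stopper side [327.9111 134.7667] 90
stopper top [405.4783 205.9783] 46
[ 0.565  -0.2805] [ 0.1027  1.4177  0.6592 -0.2118]
   only [ 0.5665 -0.2902]
   only [ 0.5643 -0.2783]
ring side [320.1905 261.8571] 42
ring top None 0
[0.529  0.1763] [ 0. -0.]
   only [0.529  0.1763]
[[348.599  184.3858]
 [400.6086 162.8208]
 [424.6848 220.8868]
 [372.6751 242.4518]] [[ 0.6442 -0.0937]
 [ 0.7185 -0.2752]
 [ 0.5164 -0.3538]
 [ 0.4437 -0.174 ]] [ 0.5807 -0.2242] 0.19607502690713308 0.2168363619600729
```

Run:
```python
from h import *
np.set_printoptions(precision=4,suppress=True)
C=cams()
def rig(P,Q):
    Pm,Qm=P.mean(0),Q.mean(0);U,S,Vt=np.linalg.svd((P-Pm).T@(Q-Qm));R=Vt.T@np.diag([1,np.linalg.det(Vt.T@U.T)])@U.T
    return R,Qm-R@Pm
c=C["top"]
for nm,px,z,hx,hy in [("tank",[(470,110),(642,45),(692,168),(522,237)],.11,.07,.095),("stand",[(46,205),(209,117),(243,180),(79,268)],.03,.0375,.1)]:
    W=np.array([atz(c,(215+(p[0]-1.15)/3.3,170+(p[1]-1.15)/3.3),z)[:2] for p in px])
    # corners order: +x+y, +x-y, -x-y, -x+y
    P=np.array([(hx,hy),(hx,-hy),(-hx,-hy),(-hx,hy)])
    R,t=rig(P,W);print(nm,t,np.degrees(np.arctan2(R[1,0],R[0,0])),"res mm",(1e3*(P@R.T+t-W)).round(1).tolist())
    for yy in ([-.045] if nm=="tank" else [-.06,.06]): print("  feat",R@[0,yy]+t)
```

```text
tank [ 0.5477 -0.2382] 21.05254127054426 res mm [[-0.6, -2.2], [0.4, 1.7], [-1.0, 0.7], [1.2, -0.2]]
  feat [ 0.5639 -0.2802]
stand [0.4973 0.2288] 28.062037937582325 res mm [[-0.8, -1.6], [-2.0, -0.2], [1.1, 1.9], [1.6, -0.2]]
  feat [0.5255 0.1759]
  feat [0.469  0.2818]
```

Request:
step_arm(
  linear=[
    [0,0,-50],
    [0,0,-40],
    [0,0,0],
    [0,0,0],
    [0,0,0],
    [0,0,0],
    [58,6,0],
    [58,6,0],
    [58,6,0],
    [58,6,0],
  ],
  delta_rot=[
    [0,0,0],
    [0,0,0],
    [0,0,0.183],
    [0,0,0.183],
    [0,0,0.183],
    [0,0,0.184],
    [0,0,0],
    [0,0,0],
    [0,0,0],
    [0,0,0],
  ],
  grip=[87,87,87,87,87,87,87,87,87,87],
)

```text
time_s: 2.85
tcp_pos: [0.3018, 0.3695, 0.3128]
ee_rot: [[0.47, -0.883, 0.0], [-0.883, -0.47, 0.001], [-0.0, -0.001, -1.0]]
wrist_force: [1.5, -0.1, 0.8]
gripper_width: 1.0
gripper_force: 0.0
```

Request:
step_arm(
  linear=[
    [58,6,0],
    [58,6,0],
    [58,6,0],
    [58,6,0],
    [58,6,0],
    [58,6,0],
    [58,6,0],
    [58,6,0],
    [58,6,0],
    [58,6,0],
  ],
  delta_rot=[
    [0,0,0],
    [0,0,0],
    [0,0,0],
    [0,0,0],
    [0,0,0],
    [0,0,0],
    [0,0,0],
    [0,0,0],
    [0,0,0],
    [0,0,0],
  ],
  grip=[50,50,50,50,50,50,50,50,50,50],
)

```text
time_s: 4.1
tcp_pos: [0.5213, -0.1709, 0.3128]
ee_rot: [[0.47, -0.883, 0.001], [-0.883, -0.47, -0.0], [0.0, -0.001, -1.0]]
wrist_force: [1.0, 0.7, 0.5]
gripper_width: 0.58
gripper_force: 0.0
```

Request:
step_arm(
  linear=[
    [58,6,0],
    [58,6,0],
    [0,0,50],
    [0,0,52],
    [0,0,0],
  ],
  delta_rot=[
    [0,0,0],
    [0,0,0],
    [0,0,0],
    [0,0,0],
    [0,0,0],
  ],
  grip=[50,50,50,50,50],
)

```text
time_s: 4.72
tcp_pos: [0.562, -0.2764, 0.2059]
ee_rot: [[0.469, -0.883, -0.01], [-0.883, -0.469, 0.003], [-0.008, 0.008, -1.0]]
wrist_force: [0.1, -0.8, -0.1]
gripper_width: 0.576
gripper_force: 0.0
```

Run:
```python
from h import *
C=cams();c=C["side"];s=sense();print(s["tcp_pos"])
for n in C: print(n,blob(C[n]["img"],"orange",{"side":(328,135),"top":(406,206)}[n],10),[np.round(proj(C[n],(.5645,-.280,z)),1) for z in(.15,.186)], np.round(proj(C[n],s["tcp_pos"]),1))
a=cv2.resize(c["img"][60:180,260:420],None,fx=5,fy=5,interpolation=cv2.INTER_CUBIC)
cv2.imwrite("pics/s2.png",a[:,:,::-1])
```

```text
[ 0.56571698 -0.27753514  0.21233808]
side (array([327.97260274, 135.42465753]), np.int64(73)) [array([328.1, 141.2]), array([328.2, 131.3])] [327.9 124.2]
top (None, np.int64(0)) [array([405. , 206.3]), array([406.9, 205.6])] [407.6 204.7]
```

View pics/s2.png

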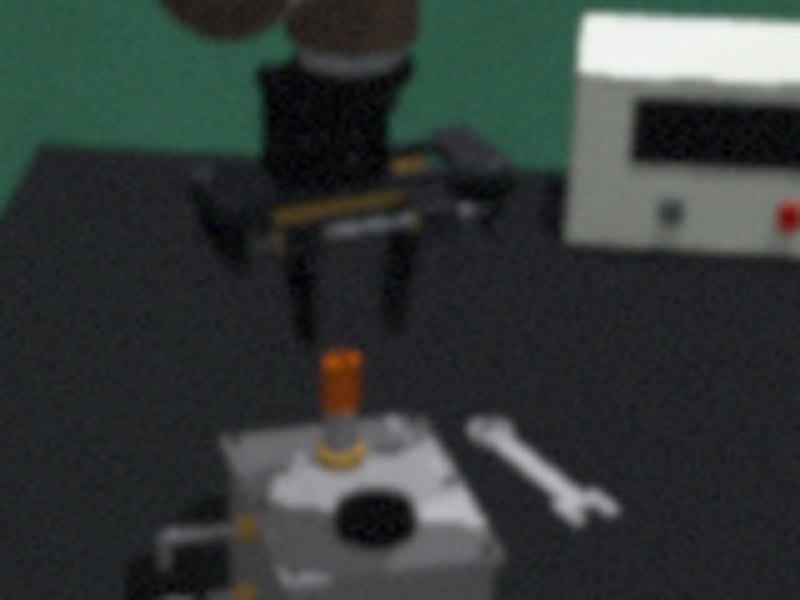

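Request:
step_arm(
  linear=[
    [1,0,0],
    [0,0,28],
    [0,0,27],
    [0,0,0],
    [0,0,0],
    [0,0,0],
    [0,0,0],
    [0,0,0],
  ],
  delta_rot=[
    [0,0,0],
    [0,0,0],
    [0,0,0],
    [0,0,0],
    [0,0,0],
    [0,0,0],
    [0,0,0],
    [0,0,0],
  ],
  grip=[50,50,50,50,40,34,32,32],
)

```text
time_s: 5.82
tcp_pos: [0.5654, -0.2779, 0.156]
ee_rot: [[0.47, -0.883, 0.001], [-0.883, -0.47, -0.0], [0.001, -0.001, -1.0]]
wrist_force: [-0.2, -0.3, 0.4]
gripper_width: 0.371
gripper_force: 0.0
```

Run:
```python
from h import *
C=cams();c=C["side"];s=sense();print(s["tcp_pos"],s["wrist_force"],s["moment"],s["gripper_width"]*87)
print(blob(c["img"],"orange",(328,135),10))
a=cv2.resize(c["img"][95:165,285:375],None,fx=8,fy=8,interpolation=cv2.INTER_CUBIC)
t=cv2.resize(C["top"]["img"][180:240,370:460],None,fx=8,fy=8,interpolation=cv2.INTER_CUBIC)
a=cv2.convertScaleAbs(a,alpha=1.6)
cv2.imwrite("pics/s3.png",a[:,:,::-1])
```

```text
[ 0.56525264 -0.2778856   0.15571217] [-0.06193356  0.4642468  -0.40538369] [ 0.10780345 -0.00976473  0.01238207] 32.07817730142463
(array([327.9137931 , 135.74137931]), np.int64(58))
```

View pics/s3.png

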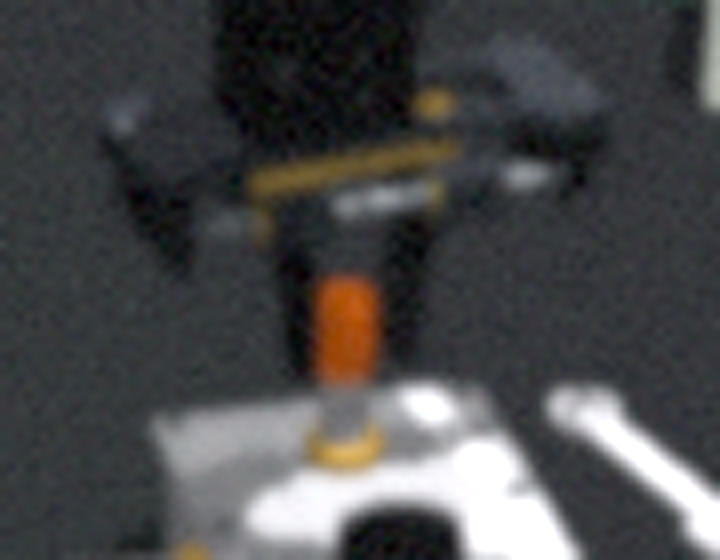

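Request:
step_arm(
  linear=[
    [0,-1,0],
    [0,0,0],
    [0,0,0],
  ],
  delta_rot=[
    [0,0,0],
    [0,0,0],
    [0,0,0],
  ],
  grip=[32,28,28],
)

```text
time_s: 6.3
tcp_pos: [0.5661, -0.2774, 0.1555]
ee_rot: [[0.47, -0.883, -0.0], [-0.883, -0.47, 0.0], [-0.0, 0.0, -1.0]]
wrist_force: [0.1, -0.5, -0.3]
gripper_width: 0.329
gripper_force: 0.0
```

Request:
step_arm(
  linear=[
    [0,0,0],
    [0,0,0],
  ],
  delta_rot=[
    [0,0,0],
    [0,0,0],
  ],
  grip=[25,25],
)

```text
time_s: 6.55
tcp_pos: [0.5661, -0.2774, 0.1555]
ee_rot: [[0.47, -0.883, -0.0], [-0.883, -0.47, -0.0], [-0.0, 0.0, -1.0]]
wrist_force: [0.1, -0.1, -0.7]
gripper_width: 0.292
gripper_force: 0.0
```

Request:
step_arm(
  linear=[
    [0,0,0],
    [0,0,0],
    [0,0,0],
  ],
  delta_rot=[
    [0,0,0],
    [0,0,0],
    [0,0,0],
  ],
  grip=[20,15,15],
)

```text
time_s: 6.92
tcp_pos: [0.5661, -0.2774, 0.1556]
ee_rot: [[0.47, -0.883, -0.0], [-0.883, -0.47, -0.0], [0.0, 0.0, -1.0]]
wrist_force: [-0.4, -0.7, 0.7]
gripper_width: 0.271
gripper_force: 30.0
```

Run:
```python
from h import *
C=cams();c=C["side"];s=sense();print(s["time_s"],s["tcp_pos"],s["wrist_force"],s["moment"],s["gripper_width"]*87,s["gripper_force"])
print(blob(c["img"],"orange",(328,135),10))
```

```text
7.025 [ 0.56610179 -0.27738947  0.15554875] [-0.92412113 -0.68577198  0.62330661] [ 0.054501   -0.08033555 -0.00642692] 23.220202322740644 29.99987484770827
(array([328.43181818, 135.52272727]), np.int64(44))
```

Request:
step_arm(
  linear=[
    [0,0,-15],
    [0,0,-25],
    [0,0,-30],
    [0,0,-30],
    [0,0,0],
  ],
  delta_rot=[
    [0,0,0],
    [0,0,0],
    [0,0,0],
    [0,0,0],
    [0,0,0],
  ],
  grip=[15,15,15,15,15],
)

```text
time_s: 7.65
tcp_pos: [0.5676, -0.278, 0.2599]
ee_rot: [[0.47, -0.883, 0.007], [-0.883, -0.47, -0.003], [0.006, -0.005, -1.0]]
wrist_force: [0.4, 0.0, -1.4]
gripper_width: 0.268
gripper_force: 30.0
```

Request:
step_arm(
  linear=[
    [-42,-18,0],
    [-42,-18,0],
    [-42,-18,0],
    [-42,-18,0],
    [-42,-18,0],
    [-42,-18,0],
    [-42,-18,0],
    [-42,-18,0],
    [-42,-18,0],
    [-42,-18,0],
  ],
  delta_rot=[
    [0,0,0],
    [0,0,0],
    [0,0,0],
    [0,0,0],
    [0,0,0],
    [0,0,0],
    [0,0,0],
    [0,0,0],
    [0,0,0],
    [0,0,0],
  ],
  grip=[15,15,15,15,15,15,15,15,15,15],
)

```text
time_s: 8.9
tcp_pos: [0.5269, 0.1792, 0.2551]
ee_rot: [[0.47, -0.883, -0.001], [-0.883, -0.47, -0.0], [-0.0, 0.001, -1.0]]
wrist_force: [0.4, 0.4, -0.9]
gripper_width: 0.267
gripper_force: 30.0
```

Request:
step_arm(
  linear=[
    [0,0,50],
    [0,0,50],
    [0,0,20],
    [0,0,0],
  ],
  delta_rot=[
    [0,0,0],
    [0,0,0],
    [0,0,0],
    [0,0,0],
  ],
  grip=[15,15,15,15],
)

```text
time_s: 9.4
tcp_pos: [0.5263, 0.1771, 0.1335]
ee_rot: [[0.47, -0.883, -0.005], [-0.883, -0.47, -0.003], [0.0, 0.005, -1.0]]
wrist_force: [0.1, 0.7, 0.5]
gripper_width: 0.268
gripper_force: 30.0
```

Run:
```python
from h import *
C=cams();c=C["side"];s=sense();print(s["time_s"],s["tcp_pos"],s["wrist_force"],s["gripper_width"]*87,s["joints"])
p=s["tcp_pos"]
for n in C:
  for l in ["stopper_grip","stopper_seat","ring_mouth","tube_mouth"]:print(n,l,[(np.round(k["point"],1),round(k["score"],2)) for k in landmark_of(n,l)[:2]])
print("pred side: tcp",proj(c,p),"grip",proj(c,p+[0,0,.0124]),"seat",proj(c,p-[0,0,.0056]),"ring at tcp xy",proj(c,[p[0],p[1],.045]),"fit",proj(c,(.5275,.1787,.045)))
print("top",atz(C["top"],(272.8,219.3),.045),atz(C["top"],(272.8,219.3),.0375))
a=cv2.resize(c["img"][200:290,270:390],None,fx=6.6,fy=6.6,interpolation=cv2.INTER_CUBIC)
a=cv2.convertScaleAbs(a,alpha=1.4)
cv2.imwrite("pics/s4.png",a[:,:,::-1])
```

```text
9.5 [0.52822243 0.17813058 0.1362429 ] [ 0.89137679 -0.58150836  0.23536419] 23.69224574813685 [ 3.53068664e+01  1.99885707e+01 -1.61630484e+01  2.83395471e-02
 -5.37954501e+01 -7.29105989e+00]
side stopper_grip [(array([324.7, 229.5]), 0.67), (array([339.2, 262.1]), 0.42)]
side stopper_seat [(array([321.9, 234.5]), 0.74)]
side ring_mouth [(array([318.1, 259.3]), 0.73)]
side tube_mouth []
top stopper_grip []
top stopper_seat []
top ring_mouth [(array([274.4, 218.4]), 0.78)]
top tube_mouth [(array([410.4, 203.9]), 0.55)]
pred side: tcp (np.float64(320.6177492146678), np.float64(233.0184975303952)) grip (np.float64(320.6489351490061), np.float64(229.1477602863397)) seat (np.float64(320.6037818772683), np.float64(234.75209616129197)) ring at tcp xy (np.float64(320.39880107360585), np.float64(260.19391305361376)) fit (np.float64(320.643711914745), np.float64(260.36578890207517))
top [0.52751464 0.17536837 0.045     ] [0.52779485 0.17619039 0.0375    ]
```

View pics/s4.png

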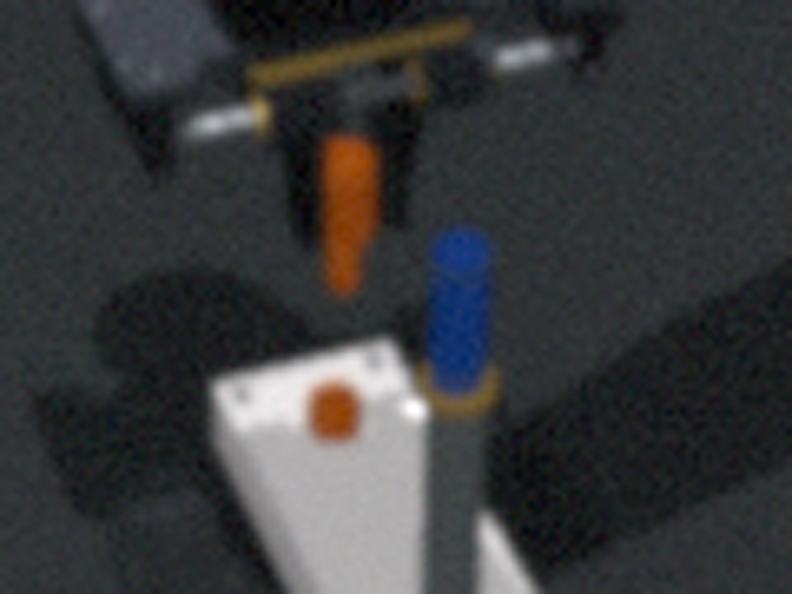

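Request:
step_arm(
  linear=[
    [3,-0.6,0],
    [0,0,25],
    [0,0,23],
    [0,0,0],
    [0,0,0],
  ],
  delta_rot=[
    [0,0,0],
    [0,0,0],
    [0,0,0],
    [0,0,0],
    [0,0,0],
  ],
  grip=[15,15,15,15,15],
)

```text
time_s: 10.52
tcp_pos: [0.5304, 0.1758, 0.0884]
ee_rot: [[0.47, -0.883, 0.001], [-0.883, -0.47, 0.0], [0.0, -0.001, -1.0]]
wrist_force: [0.3, 0.7, -0.3]
gripper_width: 0.268
gripper_force: 30.0
```

Run:
```python
from h import *
C=cams();c=C["side"];s=sense();print(s["time_s"],s["tcp_pos"],s["wrist_force"])
for n in C:
  for l in ["stopper_grip","stopper_seat","ring_mouth"]:print(n,l,[(np.round(k["point"],1),round(k["score"],2)) for k in landmark_of(n,l)[:2]])
a=cv2.resize(c["img"][225:280,290:350],None,fx=10,fy=10,interpolation=cv2.INTER_CUBIC)
a=cv2.convertScaleAbs(a,alpha=1.4)
cv2.imwrite("pics/s5.png",a[:,:,::-1])
```

```text
10.625 [0.53043719 0.17596275 0.08873641] [-0.06474014  0.67629633  0.29130304]
side stopper_grip [(array([323.4, 242. ]), 0.48)]
side stopper_seat [(array([321.5, 249.6]), 0.54)]
side ring_mouth [(array([319.3, 261.6]), 0.75)]
top stopper_grip []
top stopper_seat []
top ring_mouth [(array([275.5, 222.6]), 0.78)]
```

View pics/s5.png

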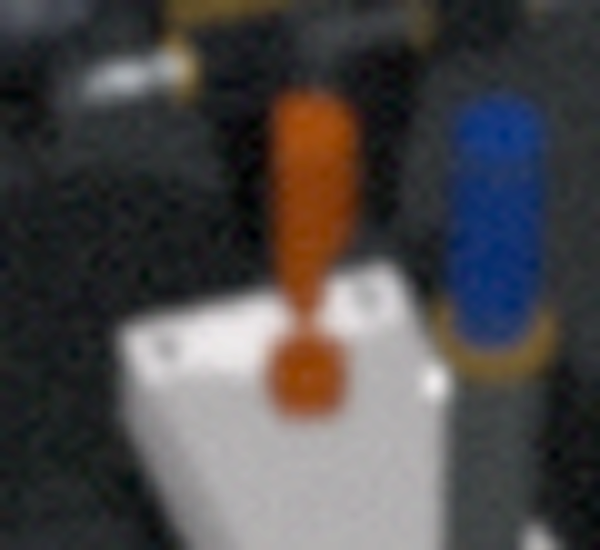

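Request:
step_arm(
  linear=[
    [0,0,6],
    [0,0,3],
    [0,0,2],
    [0,0,2],
  ],
  delta_rot=[
    [0,0,0],
    [0,0,0],
    [0,0,0],
    [0,0,0],
  ],
  grip=[15,15,15,15],
)

```text
time_s: 11.42
tcp_pos: [0.53, 0.1755, 0.0772]
ee_rot: [[0.471, -0.882, 0.001], [-0.882, -0.471, -0.001], [0.001, 0.0, -1.0]]
wrist_force: [-7.3, -0.9, 22.1]
gripper_width: 0.269
gripper_force: 30.0
```

Request:
step_arm(
  linear=[
    [0,0,2],
    [0,0,0],
  ],
  delta_rot=[
    [0,0,0],
    [0,0,0],
  ],
  grip=[15,15],
)

```text
time_s: 11.68
tcp_pos: [0.5304, 0.1756, 0.0768]
ee_rot: [[0.471, -0.882, 0.002], [-0.882, -0.471, -0.001], [0.002, -0.002, -1.0]]
wrist_force: [-7.6, -1.4, 22.6]
gripper_width: 0.266
gripper_force: 30.0
```

Request:
step_arm(
  linear=[
    [0,0,-5],
    [-0.5,1.8,0],
    [0,0,3],
    [0,0,2],
    [0,0,1],
  ],
  delta_rot=[
    [0,0,0],
    [0,0,0],
    [0,0,0],
    [0,0,0],
    [0,0,0],
  ],
  grip=[15,15,15,15,15],
)

```text
time_s: 12.3
tcp_pos: [0.5295, 0.1775, 0.072]
ee_rot: [[0.47, -0.883, 0.005], [-0.883, -0.47, 0.004], [-0.002, -0.006, -1.0]]
wrist_force: [-0.4, 6.5, 2.5]
gripper_width: 0.264
gripper_force: 30.0
```

Run:
```python
from h import *
s=sense();print(s["time_s"],s["tcp_pos"],s["wrist_force"],s["moment"])
```

```text
12.3 [0.52953561 0.1775226  0.0719809 ] [-0.3670612   6.48094273  2.52488378] [ 2.01417215 -0.01406663 -0.00822112]
```

Request:
step_arm(
  linear=[
    [-0.8,0,2],
    [-0.3,0,3],
    [0,0,3],
    [0,0,3],
  ],
  delta_rot=[
    [0,0,0],
    [0,0,0],
    [0,0,0],
    [0,0,0],
  ],
  grip=[15,15,15,15],
)

```text
time_s: 12.8
tcp_pos: [0.5292, 0.1781, 0.061]
ee_rot: [[0.47, -0.882, 0.005], [-0.882, -0.47, 0.003], [-0.001, -0.006, -1.0]]
wrist_force: [2.1, 7.3, 2.9]
gripper_width: 0.266
gripper_force: 30.0
```

Request:
step_arm(
  linear=[
    [0,0,2],
    [0,0,2],
    [0,0,0],
  ],
  delta_rot=[
    [0,0,0],
    [0,0,0],
    [0,0,0],
  ],
  grip=[15,15,15],
)

```text
time_s: 13.18
tcp_pos: [0.5291, 0.1781, 0.0568]
ee_rot: [[0.47, -0.882, 0.004], [-0.882, -0.47, 0.003], [-0.001, -0.005, -1.0]]
wrist_force: [1.3, 6.9, 1.5]
gripper_width: 0.265
gripper_force: 30.0
```

Request:
step_arm(
  linear=[
    [0,0,2],
    [0,0,2],
    [0,0,1],
    [0,0,1],
  ],
  delta_rot=[
    [0,0,0],
    [0,0,0],
    [0,0,0],
    [0,0,0],
  ],
  grip=[15,15,15,15],
)

```text
time_s: 13.68
tcp_pos: [0.5292, 0.1782, 0.051]
ee_rot: [[0.471, -0.882, 0.005], [-0.882, -0.471, 0.003], [-0.001, -0.006, -1.0]]
wrist_force: [1.1, 6.1, 3.1]
gripper_width: 0.263
gripper_force: 30.0
```

Request:
step_arm(
  linear=[
    [0,0,1],
    [0,0,1],
    [0,0,0],
  ],
  delta_rot=[
    [0,0,0],
    [0,0,0],
    [0,0,0],
  ],
  grip=[15,15,15],
)

```text
time_s: 14.05
tcp_pos: [0.5292, 0.1783, 0.0503]
ee_rot: [[0.471, -0.882, 0.005], [-0.882, -0.471, 0.003], [-0.001, -0.006, -1.0]]
wrist_force: [-2.0, 6.4, 10.6]
gripper_width: 0.269
gripper_force: 30.0
```

Request:
step_arm(
  linear=[
    [0,0,0],
    [0,0,0],
    [0,0,0],
    [0,0,-20],
    [0,0,-50],
    [0,0,-60],
    [0,0,-60],
    [0,0,-10],
    [0,0,0],
  ],
  delta_rot=[
    [0,0,0],
    [0,0,0],
    [0,0,0],
    [0,0,0],
    [0,0,0],
    [0,0,0],
    [0,0,0],
    [0,0,0],
    [0,0,0],
  ],
  grip=[26,30,44,50,50,50,50,50,50],
)

```text
time_s: 15.18
tcp_pos: [0.5263, 0.1754, 0.2477]
ee_rot: [[0.469, -0.883, -0.002], [-0.883, -0.469, -0.001], [-0.001, 0.003, -1.0]]
wrist_force: [0.0, 0.6, -0.8]
gripper_width: 0.572
gripper_force: 0.0
```

Request:
step_arm(
  linear=[
    [-40,0,0],
    [-40,0,0],
    [-40,0,0],
    [0,0,0],
    [0,0,0],
  ],
  delta_rot=[
    [0,0,0],
    [0,0,0],
    [0,0,0],
    [0,0,0],
    [0,0,0],
  ],
  grip=[50,50,50,50,50],
)

```text
time_s: 15.8
tcp_pos: [0.4701, 0.2811, 0.2464]
ee_rot: [[0.47, -0.883, -0.003], [-0.883, -0.47, -0.003], [0.001, 0.005, -1.0]]
wrist_force: [0.9, -0.4, -0.5]
gripper_width: 0.573
gripper_force: 0.0
```

Run:
```python
from h import *
C=cams();c=C["side"];s=sense();p=s["tcp_pos"];print(s["time_s"],p,s["wrist_force"])
print("pred gauge",proj(c,(.4727,.2842,.186)),"handle blob",blob(c["img"],"blue",(340,245),14),"pred tcp",proj(c,p))
print("orange",blob(c["img"],"orange",(320,256),14),cylc(c,.5292,.1785,.045,.081,.012))
a=cv2.resize(c["img"][195:285,290:390],None,fx=6.6,fy=6.6,interpolation=cv2.INTER_CUBIC)
a=cv2.convertScaleAbs(a,alpha=1.4)
cv2.imwrite("pics/s6.png",a[:,:,::-1])
```

```text
15.9 [0.47084269 0.28092575 0.2473359 ] [ 0.32816632 -0.08319664  0.1723607 ]
pred gauge (np.float64(338.8938391291473), np.float64(247.24423972216567)) handle blob (array([339.11052632, 245.71052632]), np.int64(190)) pred tcp (np.float64(340.65139358165754), np.float64(225.07415824516679))
orange (array([320.27210884, 255.32653061]), np.int64(147)) [320.05149424 255.03411414]
```

View pics/s6.png

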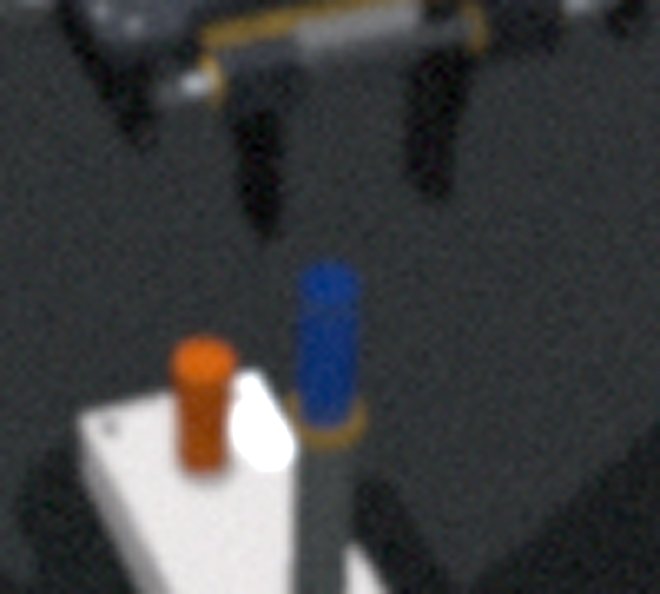

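Request:
step_arm(
  linear=[
    [-2,-2.5,0],
    [0,0,30],
    [0,0,30],
    [0,0,18],
    [0,0,0],
    [0,0,0],
    [0,0,0],
    [0,0,0],
  ],
  delta_rot=[
    [0,0,0],
    [0,0,0],
    [0,0,0],
    [0,0,0],
    [0,0,0],
    [0,0,0],
    [0,0,0],
    [0,0,0],
  ],
  grip=[50,50,50,50,30,25,25,25],
)

```text
time_s: 16.9
tcp_pos: [0.4725, 0.2853, 0.1714]
ee_rot: [[0.47, -0.883, 0.001], [-0.883, -0.47, 0.001], [-0.0, -0.002, -1.0]]
wrist_force: [0.4, -0.1, 1.0]
gripper_width: 0.303
gripper_force: 0.0
```

Request:
step_arm(
  linear=[
    [0,0,0],
    [0,0,0],
  ],
  delta_rot=[
    [0,0,0],
    [0,0,0],
  ],
  grip=[21.5,21.5],
)

```text
time_s: 17.15
tcp_pos: [0.4722, 0.2851, 0.1707]
ee_rot: [[0.47, -0.883, 0.0], [-0.883, -0.47, 0.0], [-0.0, -0.0, -1.0]]
wrist_force: [-0.2, -0.5, 0.3]
gripper_width: 0.257
gripper_force: 0.0
```

Request:
step_arm(
  linear=[
    [0,0,0],
    [0,0,0],
    [0,0,0],
  ],
  delta_rot=[
    [0,0,0],
    [0,0,0],
    [0,0,0],
  ],
  grip=[15,10,10],
)

```text
time_s: 17.52
tcp_pos: [0.4723, 0.2851, 0.1706]
ee_rot: [[0.47, -0.883, 0.0], [-0.883, -0.47, 0.0], [-0.0, -0.0, -1.0]]
wrist_force: [0.2, 0.9, 0.7]
gripper_width: 0.223
gripper_force: 30.0
```

Run:
```python
from h import *
C=cams();c=C["side"];s=sense();p=s["tcp_pos"];print(s["time_s"],p,s["wrist_force"],s["moment"],s["gripper_width"]*87)
for n in C: print(n,[(l,np.round(k["point"],1),round(k["score"],2)) for l in("gauge_handle","gauge_collar","stopper_grip") for k in landmark_of(n,l)[:1]])
print(blob(c["img"],"blue",(340,245),14))
```

```text
17.625 [0.47230403 0.28511272 0.17064256] [-0.3456529   0.01078247  0.5313009 ] [ 0.17644525 -0.02838056  0.02373591] 19.217499195288624
side [('gauge_handle', array([340.3, 246.8]), 0.48), ('gauge_collar', array([339.3, 262.6]), 0.75), ('stopper_grip', array([323.3, 252. ]), 0.62)]
top [('gauge_handle', array([453.1, 245.1]), 0.7), ('stopper_grip', array([271.6, 218.7]), 0.55)]
(array([340.5703125, 246.65625  ]), np.int64(128))
```

Request:
step_arm(
  linear=[
    [0,0,-10],
    [0,0,-20],
    [0,0,-30],
    [0,0,-30],
    [0,0,-30],
    [0,0,-30],
    [0,0,-15],
    [0,0,0],
  ],
  delta_rot=[
    [0,0,0],
    [0,0,0],
    [0,0,0],
    [0,0,0],
    [0,0,0],
    [0,0,0],
    [0,0,0],
    [0,0,0],
  ],
  grip=[10,10,10,10,10,10,10,10],
)

```text
time_s: 18.92
tcp_pos: [0.4722, 0.2851, 0.3363]
ee_rot: [[0.47, -0.883, 0.001], [-0.883, -0.47, 0.001], [-0.001, -0.001, -1.0]]
wrist_force: [-0.0, -0.2, -0.6]
gripper_width: 0.22
gripper_force: 30.0
```

Request:
step_arm(
  linear=[
    [25,9,0],
    [45,15,0],
    [45,15,0],
    [45,15,0],
    [45,15,0],
    [45,15,0],
    [45,15,0],
    [45,15,0],
    [45,15,0],
    [45,15,0],
  ],
  delta_rot=[
    [0,0,0],
    [0,0,0],
    [0,0,0],
    [0,0,0],
    [0,0,0],
    [0,0,0],
    [0,0,0],
    [0,0,0],
    [0,0,0],
    [0,0,0],
  ],
  grip=[10,10,10,10,10,10,10,10,10,10],
)

```text
time_s: 20.18
tcp_pos: [0.5465, -0.1636, 0.3336]
ee_rot: [[0.47, -0.883, -0.003], [-0.883, -0.47, 0.001], [-0.002, 0.003, -1.0]]
wrist_force: [0.7, -0.5, -1.3]
gripper_width: 0.224
gripper_force: 30.0
```

Request:
step_arm(
  linear=[
    [45,15,0],
    [40,14,0],
    [26,8.5,0],
    [0,0,0],
    [0,0,0],
  ],
  delta_rot=[
    [0,0,0],
    [0,0,0],
    [0,0,0],
    [0,0,0],
    [0,0,0],
  ],
  grip=[10,10,10,10,10],
)

```text
time_s: 20.8
tcp_pos: [0.5657, -0.2773, 0.3341]
ee_rot: [[0.47, -0.883, -0.002], [-0.883, -0.47, 0.001], [-0.002, 0.002, -1.0]]
wrist_force: [0.3, 0.2, -0.4]
gripper_width: 0.22
gripper_force: 30.0
```

Run:
```python
from h import *
C=cams();c=C["side"];s=sense();p=s["tcp_pos"];print(s["time_s"],p,s["wrist_force"],s["moment"],s["joints"])
print("dxy to tube",np.array([.5661,-.2774])-p[:2])
for q in [(*p[:2],p[2]-.1556),(*p[:2],p[2]-.0206),(.5661,-.2774,.150)]: print(proj(c,q))
for l in("gauge_tip","gauge_collar","gauge_handle","tube_mouth"): print(l,[(n,np.round(k["point"],1),round(k["score"],2)) for n in C for k in landmark_of(n,l)[:1]])
a=cv2.resize(c["img"][70:160,275:385],None,fx=6.6,fy=6.6,interpolation=cv2.INTER_CUBIC)
a=cv2.convertScaleAbs(a,alpha=1.4)
cv2.imwrite("pics/s7.png",a[:,:,::-1])
```

```text
20.9 [ 0.56592996 -0.27686777  0.33519395] [ 0.20929542 -0.4937981  -0.41862705] [ 0.05274852  0.01231984 -0.03871433] [-1.13841875e+01  1.97572865e+01  1.28748807e+01 -1.62887881e-02
 -8.31673617e+01  3.94680809e+01]
dxy to tube [ 0.00017004 -0.00053223]
(np.float64(327.65538675001494), np.float64(133.49587446285668))
(np.float64(328.2913538107513), np.float64(94.06854506657707))
(np.float64(327.4919082356528), np.float64(141.55190513951197))
gauge_tip [('side', array([328.8, 137.7]), 0.75)]
gauge_collar [('side', array([327.6,  96.3]), 0.69)]
gauge_handle [('side', array([329.1,  82.2]), 0.57)]
tube_mouth [('side', array([326.4, 143.2]), 0.85), ('top', array([407.4, 202.8]), 0.85)]
```

View pics/s7.png

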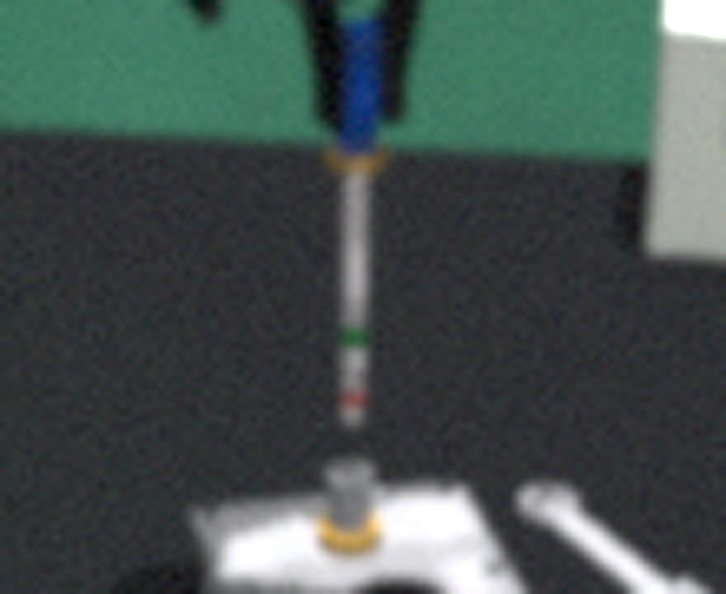

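Request:
step_arm(
  linear=[
    [0.9,0.4,0],
    [0,0,10],
    [0,0,10],
    [0,0,6],
    [0,0,3],
    [0,0,2],
    [0,0,2],
    [0,0,2],
  ],
  delta_rot=[
    [0,0,0],
    [0,0,0],
    [0,0,0],
    [0,0,0],
    [0,0,0],
    [0,0,0],
    [0,0,0],
    [0,0,0],
  ],
  grip=[10,10,10,10,10,10,10,10],
)

```text
time_s: 22.3
tcp_pos: [0.5662, -0.2788, 0.3007]
ee_rot: [[0.47, -0.883, 0.0], [-0.883, -0.47, -0.0], [0.0, -0.0, -1.0]]
wrist_force: [-0.1, 0.4, -1.2]
gripper_width: 0.222
gripper_force: 30.0
```

Request:
step_arm(
  linear=[
    [0,0,2],
    [0,0,2],
    [0,0,2],
  ],
  delta_rot=[
    [0,0,0],
    [0,0,0],
    [0,0,0],
  ],
  grip=[10,10,10],
)

```text
time_s: 22.68
tcp_pos: [0.5662, -0.2788, 0.2944]
ee_rot: [[0.47, -0.883, 0.0], [-0.883, -0.47, -0.0], [0.0, 0.0, -1.0]]
wrist_force: [0.1, 0.4, -1.0]
gripper_width: 0.219
gripper_force: 30.0
```

Request:
step_arm(
  linear=[
    [0,0,4],
    [0,0,4],
    [0,0,4],
    [0,0,4],
    [0,0,4],
    [0,0,4],
    [0,0,4],
    [0,0,4],
  ],
  delta_rot=[
    [0,0,0],
    [0,0,0],
    [0,0,0],
    [0,0,0],
    [0,0,0],
    [0,0,0],
    [0,0,0],
    [0,0,0],
  ],
  grip=[10,10,10,10,10,10,10,10],
)

```text
time_s: 23.68
tcp_pos: [0.5662, -0.2788, 0.2623]
ee_rot: [[0.47, -0.883, -0.0], [-0.883, -0.47, -0.0], [0.0, 0.0, -1.0]]
wrist_force: [0.3, 1.0, -0.7]
gripper_width: 0.223
gripper_force: 30.0
```

Request:
step_arm(
  linear=[
    [0,0,8],
    [0,0,8],
    [0,0,8],
    [0,0,8],
    [0,0,8],
  ],
  delta_rot=[
    [0,0,0],
    [0,0,0],
    [0,0,0],
    [0,0,0],
    [0,0,0],
  ],
  grip=[10,10,10,10,10],
)

```text
time_s: 24.3
tcp_pos: [0.5662, -0.2788, 0.2219]
ee_rot: [[0.47, -0.883, -0.0], [-0.883, -0.47, 0.0], [-0.0, 0.0, -1.0]]
wrist_force: [0.5, -0.2, -0.3]
gripper_width: 0.225
gripper_force: 30.0
```

Free in the tube. Continuing to just above contact, then slowly.

Request:
step_arm(
  linear=[
    [0,0,8],
    [0,0,8],
    [0,0,8],
    [0,0,8],
    [0,0,8],
    [0,0,5],
    [0,0,2],
    [0,0,1],
  ],
  delta_rot=[
    [0,0,0],
    [0,0,0],
    [0,0,0],
    [0,0,0],
    [0,0,0],
    [0,0,0],
    [0,0,0],
    [0,0,0],
  ],
  grip=[10,10,10,10,10,10,10,10],
)

```text
time_s: 25.3
tcp_pos: [0.5663, -0.2789, 0.1746]
ee_rot: [[0.47, -0.883, 0.0], [-0.883, -0.47, -0.0], [0.0, -0.0, -1.0]]
wrist_force: [0.4, 0.7, -1.2]
gripper_width: 0.222
gripper_force: 30.0
```

Request:
step_arm(
  linear=[
    [0,0,1],
    [0,0,1],
    [0,0,0.5],
    [0,0,0],
  ],
  delta_rot=[
    [0,0,0],
    [0,0,0],
    [0,0,0],
    [0,0,0],
  ],
  grip=[10,10,10,10],
)

```text
time_s: 25.8
tcp_pos: [0.5662, -0.2788, 0.1721]
ee_rot: [[0.47, -0.883, 0.0], [-0.883, -0.47, -0.0], [0.0, -0.0, -1.0]]
wrist_force: [0.2, 0.2, -0.5]
gripper_width: 0.225
gripper_force: 30.0
```

Request:
step_arm(
  linear=[
    [0,0,0.5],
    [0,0,0.5],
    [0,0,0.5],
    [0,0,0.5],
    [0,0,0],
  ],
  delta_rot=[
    [0,0,0],
    [0,0,0],
    [0,0,0],
    [0,0,0],
    [0,0,0],
  ],
  grip=[10,10,10,10,10],
)

```text
time_s: 26.42
tcp_pos: [0.5662, -0.2788, 0.1706]
ee_rot: [[0.47, -0.883, 0.0], [-0.883, -0.47, -0.0], [0.0, -0.0, -1.0]]
wrist_force: [-0.8, 0.5, 2.7]
gripper_width: 0.221
gripper_force: 30.0
```

Request:
step_arm(
  linear=[
    [0,0,0.5],
    [0,0,0],
    [0,0,0],
  ],
  delta_rot=[
    [0,0,0],
    [0,0,0],
    [0,0,0],
  ],
  grip=[10,10,10],
)

```text
time_s: 26.8
tcp_pos: [0.5663, -0.2789, 0.1706]
ee_rot: [[0.47, -0.883, 0.001], [-0.883, -0.47, -0.001], [0.001, -0.0, -1.0]]
wrist_force: [-1.6, 1.7, 4.9]
gripper_width: 0.22
gripper_force: 30.0
```

Request:
step_arm(
  linear=[
    [0,0,-8],
    [0,0,-20],
    [0,0,-25],
    [0,0,-25],
    [0,0,-25],
    [0,0,-25],
    [0,0,-25],
    [0,0,-25],
    [0,0,0],
  ],
  delta_rot=[
    [0,0,0],
    [0,0,0],
    [0,0,0],
    [0,0,0],
    [0,0,0],
    [0,0,0],
    [0,0,0],
    [0,0,0],
    [0,0,0],
  ],
  grip=[10,10,10,10,10,10,10,10,10],
)

```text
time_s: 27.92
tcp_pos: [0.567, -0.2792, 0.3495]
ee_rot: [[0.47, -0.883, 0.005], [-0.883, -0.47, -0.001], [0.003, -0.004, -1.0]]
wrist_force: [-0.1, -0.8, -2.4]
gripper_width: 0.219
gripper_force: 30.0
```

Request:
step_arm(
  linear=[
    [0,0,-15],
    [0,0,-15],
    [0,0,-15],
    [0,0,-10],
    [0,0,0],
  ],
  delta_rot=[
    [0,0,0.17],
    [0,0,0.17],
    [0,0,0.17],
    [0,0,0.17],
    [0,0,0],
  ],
  grip=[10,10,10,10,10],
)

```text
time_s: 28.55
tcp_pos: [0.5663, -0.2787, 0.4017]
ee_rot: [[-0.188, -0.982, -0.0], [-0.982, 0.188, 0.001], [-0.0, 0.001, -1.0]]
wrist_force: [-0.2, -0.0, -1.7]
gripper_width: 0.22
gripper_force: 30.0
```

Request:
step_arm(
  linear=[
    [0,-36,-11],
    [0,-37,-13],
    [0,-39,-15],
    [0,-41,-16],
    [0,-43,-17],
    [0,-46,-18],
  ],
  delta_rot=[
    [0.131,0,0],
    [0.131,0,0],
    [0.131,0,0],
    [0.131,0,0],
    [0.131,0,0],
    [0.131,0,0],
  ],
  grip=[10,10,10,10,10,10],
)

```text
time_s: 29.3
tcp_pos: [0.7543, -0.315, 0.5628]
ee_rot: [[-0.187, -0.695, 0.694], [-0.982, 0.132, -0.133], [0.001, -0.707, -0.707]]
wrist_force: [0.0, -0.9, -0.8]
gripper_width: 0.226
gripper_force: 30.0
```

Run:
```python
from h import *
s=sense();print(s["time_s"],s["tcp_pos"],s["ee_rot"],s["joints"],s["wrist_force"])
```

```text
29.3 [ 0.75433972 -0.31497722  0.56279391] [[-0.18737841 -0.69470522  0.69445949]
 [-0.98228684  0.13152807 -0.1334651 ]
 [ 0.00137799 -0.7071669  -0.70704531]] [-11.58037304  17.6720173   28.91888301  -0.59673491 -56.24546883
   0.93929274] [ 0.04565964 -0.94450003 -0.8147875 ]
```

Request:
step_arm(
  linear=[
    [0,-48,-19],
    [0,-50,-19],
    [0,-53,-19],
    [0,-55,-18],
    [0,-57,-18],
    [0,-59,-17],
  ],
  delta_rot=[
    [0.131,0,0],
    [0.131,0,0],
    [0.131,0,0],
    [0.131,0,0],
    [0.131,0,0],
    [0.131,0,0],
  ],
  grip=[10,10,10,10,10,10],
)

```text
time_s: 30.05
tcp_pos: [0.7924, -0.3224, 0.8953]
ee_rot: [[-0.189, -0.0, 0.982], [-0.982, -0.003, -0.189], [0.003, -1.0, 0.0]]
wrist_force: [-0.0, 0.1, -1.2]
gripper_width: 0.221
gripper_force: 30.0
```

Run:
```python
from h import *
C=cams();c=C["side"]
s=sense();p=s["tcp_pos"];R=s["ee_rot"];print(s["time_s"],p,R,s["joints"],s["wrist_force"],s["moment"])
u,v=proj(c,p+R[:,2]*.1);print(u,v)
for l in("gauge_tip","gauge_collar","gauge_handle"): print(l,[(n,np.round(k["point"],1),round(k["score"],2)) for n in C for k in landmark_of(n,l)[:1]])
for n in C:print(n,proj(C[n],p+R[:,2]*.1556),proj(C[n],p+R[:,2]*.0206))
t=C["top"];u2,v2=map(int,proj(t,p+R[:,2]*.05))
def crop(im,u,v):
    u=int(np.clip(u,55,584));v=int(np.clip(v,45,354));return cv2.resize(im[v-45:v+45,u-55:u+55],None,fx=3.6,fy=3.6,interpolation=cv2.INTER_CUBIC)
cv2.imwrite("pics/f.png",np.hstack([crop(c["img"],u,v),crop(t["img"],u2,v2)])[:,:,::-1])
```

```text
30.15 [ 0.78835096 -0.32214093  0.90270782] [[-0.19080956  0.0092209   0.98158377]
 [-0.98161673 -0.00638399 -0.19075599]
 [ 0.00450748 -0.99993711  0.01026952]] [-11.65532896  16.18618126  44.47941048  -1.41465585 -27.71196992
   1.50396294] [-0.87846412  0.19739254  1.0599291 ] [0.46625592 2.0711686  0.03599681]
210.9509623663544 -137.9129767896424
gauge_tip [('side', array([356.6, 373.3]), 0.25)]
gauge_collar [('top', array([506.9,  46.6]), 0.59)]
gauge_handle []
side (np.float64(192.01566596574943), np.float64(-138.06867920725114)) (np.float64(238.798353481904), np.float64(-137.6839914054658))
top (np.float64(515.4688413482365), np.float64(-31.308066320014746)) (np.float64(503.6576148802659), np.float64(40.782692044094716))
```

View pics/f.png

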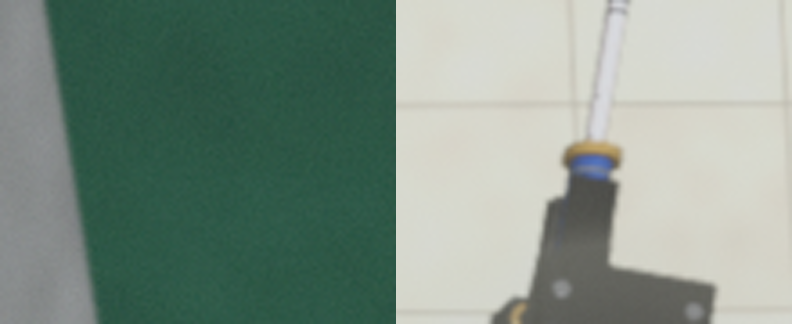

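Request:
step_arm(
  linear=[
    [0,0,0],
    [0,0,0],
    [0,0,0],
    [0,0,0],
    [0,0,0],
    [0,0,0],
    [0,0,0],
    [0,0,0],
  ],
  delta_rot=[
    [0,0,0],
    [0,0,0],
    [0,0,0],
    [0,0,0],
    [0,0,0],
    [0,0,0],
    [0,0,0],
    [0,0,0],
  ],
  grip=[10,10,10,10,10,10,10,10],
)

```text
time_s: 31.45
tcp_pos: [0.791, -0.3223, 0.8971]
ee_rot: [[-0.19, 0.001, 0.982], [-0.982, -0.0, -0.19], [-0.0, -1.0, 0.001]]
wrist_force: [-0.7, 0.0, -0.9]
gripper_width: 0.22
gripper_force: 30.0
```

Run:
```python
from h import *
C=cams();c=C["side"];s=sense();print(s["tcp_pos"],s["joint_velocities"].round(2),s["wrist_force"],s["ee_rot"][2])
print("stopper",[(n,blob(C[n]["img"],"orange",{"side":(320,256),"top":(273,219)}[n],14)) for n in C])
print("pred",cylc(c,.5285,.178,.045,.081,.012),cylc(C["top"],.5285,.178,.045,.081,.012))
print([(l,np.round(k["point"],1)) for l in("stopper_grip","stopper_seat","sample_bottle","cartridge","wrench") for k in landmark_of("side",l)[:1]])
print([(round(proj(c,(.5285,.178,z))[1],1)) for z in (.063,.045)])
```

```text
[ 0.79101421 -0.32227273  0.89707591] [ 0.05 -0.03  0.02 -0.08  0.15  0.  ] [ 0.27109415  0.08515987 -0.44744198] [ 1.25417842e-05 -9.99999214e-01  1.25412703e-03]
stopper [('side', (array([320.39354839, 254.4516129 ]), np.int64(155))), ('top', (array([273.22222222, 219.22222222]), np.int64(9)))]
pred [320.34433686 254.93284419] [271.44708817 218.82649211]
[('stopper_grip', array([321.2, 255.1])), ('stopper_seat', array([318.4, 258.4])), ('sample_bottle', array([253.5, 227.2])), ('cartridge', array([357.7, 374. ])), ('wrench', array([367.9, 158.5]))]
[np.float64(255.0), np.float64(260.2)]
```

Arm still, rod level, stopper home, bystanders untouched.

```bash
python3 -c "
from station import finish_job
print(finish_job())"
```

```text
the job is handed in; nothing more can be done
None
```

The job is handed in. The stopper is seated in the orange ring, and the gauge rod was dipped until its collar stopped on the tube mouth, then drawn out. The arm is holding the rod still and level at about 0.9 m height, clear of everything, and finished at about 32 s.

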